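# Feed spent block batteries into the collecting tub

### The job

The smoke-alarm batteries have been changed and the three spent 9 V blocks were left lying on the lid of the collecting tub. Swing the lid's cover aside, feed the blocks through the narrow neck (it takes one at a time, end first; they need not be picked up, a push along the lid will do) so that all three drop down into the tub, then swing the cover back until it covers the neck completely. Leave the other things on the table where they are.

Things in the scene. Friction and masses are not known exactly. Their poses are not given: they have to be found in the camera images.
- tub: Collecting tub for spent batteries: clear round pail 200 mm deep, inside radius 128 mm, with a white lid; heavy, stands firm. Origin at the centre of its underside on the table, z up. The lid's floor is a flat disc of 143 mm radius, 200 mm above the table, inside a rim 6 mm high. Blocks slide easily on it (friction about 0.3).
- neck (a point): Centre of the mouth of the neck in the middle of the lid, level with the lid floor (200 mm above the table). A round bore 48 mm across and 40 mm deep, with a 4 mm bevelled lead-in (56 mm across at the lid floor), opening into the tub. A block pushed past the edge tips and drops through end first; it bridges the mouth when it comes broadside or askew.
- cover (a joint): Swing of the black cover over the neck, rad: 0 = against its stop, disc centred over the neck; grows counter-clockwise seen from above, up to 1.75. The neck is wholly uncovered from 1.05 on. It starts between 0 and 0.2. The cover swings flat, just above the lid floor, and stays where it is left (about 0.7 N at the knob moves it).
- cover_knob (a point): Middle of the upright round aluminium knob on the cover: 16 mm across, standing from 5.5 to 25.5 mm above the lid floor, in the middle of the cover's disc (68 mm across, its top 5.5 mm above the lid floor); this point is 15.5 mm above the lid floor. An arm 24 mm wide joins the disc to the pivot.
- cover_pivot (a point): Pivot of the cover on the lid floor, a flat boss 24 mm across and 8 mm high, 62 mm from the neck's centre; the knob runs round it on a circle of 62 mm radius. Vertical axis.
- block1_mid (a point): The first block, studs towards the rim. A spent 9 V block battery, dark metal jacket with black ends, lying flat on the lid: 48.5 mm long (x, including the two 2.5 mm connection studs at its +x end), 26.5 mm wide (y), 17.5 mm high (z), about 46 g. This point is its centre. It starts with its length pointing roughly at the neck (within about 20 degrees), its centre about 80 mm from the neck.
- block2_mid (a point): The second block, studs towards the neck. A spent 9 V block battery, dark metal jacket with black ends, lying flat on the lid: 48.5 mm long (x, including the two 2.5 mm connection studs at its +x end), 26.5 mm wide (y), 17.5 mm high (z), about 46 g. This point is its centre. It starts with its length pointing roughly at the neck (within about 20 degrees), its centre about 80 mm from the neck.
- block3_mid (a point): The third block, studs towards the rim. A spent 9 V block battery, dark metal jacket with black ends, lying flat on the lid: 48.5 mm long (x, including the two 2.5 mm connection studs at its +x end), 26.5 mm wide (y), 17.5 mm high (z), about 46 g. This point is its centre. It starts with its length pointing roughly at the neck (within about 20 degrees), its centre about 80 mm from the neck.
- alarm: Bystander: white round smoke alarm, 108 mm across, 38 mm high, on the table to the left; origin at the centre of its underside.
- screwdriver: Bystander: screwdriver with a black handle lying on the table to the left, origin on its underside.
- carton: Bystander: closed cardboard carton, 130 x 90 x 75 mm, on the table to the right; origin at the centre of its underside.
There are look-alikes about, which are no part of the job. What is shaped like the part that bears block3_mid but pink or red is not meant.

How it is judged:
On the way, in this order (a step that is already met when the one before it is completed fails the run):
1. the cover is swung aside from the neck (value of joint cover above 0.6 rad), for 0.1 s.
2. all three blocks have dropped through the neck into the tub (z of each of block1_mid, block2_mid, block3_mid in the frame of neck below -0.07 m and horizontal distance between each of block1_mid, block2_mid, block3_mid and neck below 0.135 m and height (world z) of each of block1_mid, block2_mid, block3_mid above 0.003 m), for 0.2 s.
At the end, for the whole second after the job is handed in: All three blocks lie at rest inside the tub (centres more than 70 mm below the lid floor and within 135 mm of the neck's axis) and the cover is back within 0.1 rad of its stop, so that it covers the neck (all of step 2 and linear speed of each of block1, block2, block3 below 0.03 m/s and value of joint cover below 0.1 rad); the robot touches nothing.
It fails at once if a bystander (smoke alarm, screwdriver, carton) was moved by more than 30 mm (distance of any of alarm, screwdriver, carton from where it was at the start of the episode above 0.03 m).
It also fails if it takes over 72 s, if anything falls off the work surface, if the arm or the gripper's body presses on something with over 40 N, if the wrist force passes 120 N, or if a joint passes its speed limit or range.

### The arm

A 6-joint arm with a two-finger parallel gripper is mounted at the origin on the work surface. World frame = base frame: x ahead of the robot, y to its left, z up, the work surface at z = 0. Lengths are in m, angles in rad, forces in N, time in s.
With the tool pointing down it reaches from about 0.4 to 0.925 m from the base axis. Payload 12.5 kg.
Tool frame: the origin (TCP) lies at the very end of the fingers, on their centre line; the grasp point (between the pads) lies ctrl.tcp_to_grasp behind it (ctrl.tcp_to_grasp is the distance from the TCP to the grasp point, in m); z points along the fingers, x is the direction in which the jaws open and shut, and the axes are right-handed (so a half turn about z gives the same grasp; the last joint's range is limited). The gripper opens to 95 mm and grips with 3 to 60 N. Pads are 20 mm wide; open, the fingers measure 119 mm over their backs; the gripper's body (75 mm by 180 mm) begins 59 mm behind the grasp point.
Start: joints at [1.148, 0.491, 1.559, -0, 1.092, -0.106], TCP at [0.195, 0.594, 0.215] pointing down, gripper open.
Joint ranges: [-3.1, 3.1], [-0.84, 2.19], [0.05, 2.79], [-1.13, 4.28], [0.06, 2.93], [-2.69, 2.69]. Speed limits (rad/s): [2.22, 2.22, 2.79, 3.14, 3.14, 3.14].

### API

Orientations are given as a rotation vector (axis times angle).
In Python, from rig import ctrl, cams gives the robot as it stands. The module is installed in compiled form; this text tells all that it offers.
- The arm moves only by the tool jog_arm, never from a script. Its argument "plan" is a list of rows, each a list of 7 numbers: the shift along the tool's x, y, z in cm, then the turn, a rotation vector about the tool's x, y, z in rad, then the opening, from 0 (shut) to 1 (fully open). In form: [[x, y, z, wx, wy, wz, gripper], ...]. A call has 1 to 8 rows; each row shifts and turns the pose as measured when the row begins, along the tool's axes as they then stand; what a row does not reach is not made up. A row lasts 1/12 s, in which the tool goes at most 41.7 mm and 7.16 degrees, less where a joint would pass 70% of its speed; a pose out of reach is approached as far as the arm can. A call with a gripper value outside its range is refused whole. The fingers move at their own pace and stop on an object; "squeeze" is the grip in N (left out, the last holds). Time passes only in rows, so rows that do not move let the fingers close. It gives the time, the measured TCP pose, the force and the opening at its end, in the units of the state.
- ctrl.get_obs(): the state, without advancing time (a new reading comes with each control period).
- cams.get_image(name): name is "scene" or "top" or "wrist"; returns (picture, depth): 420x560x3 uint8, red, green, blue; 420x560 float32, m along the optical axis (not along the pixel's ray), 0 where there is no reading.
- cams.camera_info(name): a dict with "camera_matrix" (3x3 intrinsics, pixels), "camera_from_world" (4x4, takes a point from world to camera coordinates). Camera axes: x right, y down, z forward; pixel columns grow to the right and rows downward; lengths in m; the calibration is good to about 2 mm. A picture is of the moment at which its call begins: read the wrist's pose just before it. camera_info takes no time and is no camera call; for the wrist camera it gives the pose at the moment of the call.
- ctrl.finish_job(): hands the job in, once; it reports no verdict.
The state is a dict: "time": time; "joint_pos": joint angles; "joint_velocities": joint speeds; "tau": joint torques, N m; "eef_pos": TCP position; "ee_rot": TCP orientation; "ft_force": force on the tool from outside, world axes, zero at the start; "ft_torque": the same for the moment, N m; "width": finger opening in m.
Only numpy, scipy, OpenCV 4.12 (cv2) and the standard library are available. Lean on these libraries where they do the work, as an engineer would, in place of code of your own. Each camera call takes 0.05 s, during which the arm holds its last target.

## Working session

There is one attempt and no reset: what is moved stays moved. The work goes in short steps, Python scripts to look and compute and a tool call to move; the robot and the scene stay as the last step left them, time stands still between calls to the robot, and variables do not carry over. Pictures are saved under pics/ and viewed, and the job is handed in when it is done.

Besides the shell and the picture viewer there is one more tool, called after "Request:" as name(argument=value, ...) on one line, values as JSON. jog_arm: Moves the arm, as the interface text tells. Its arguments: {"type":"object","properties":{"plan":{"type":"array"},"squeeze":{"type":"number"}},"required":["plan"]}

```bash
mkdir -p pics
cat > h.py <<'E'
import numpy as np, cv2
from rig import ctrl, cams
def snap(n,f):
    im,d=cams.get_image(n); ci=cams.camera_info(n)
    cv2.imwrite(f'pics/{f}.png',im[:,:,::-1]); np.savez(f'pics/{f}.npz',im=im,d=d,K=ci['camera_matrix'],T=ci['camera_from_world'])
    return im,d,ci
def load(f):
    z=np.load(f'pics/{f}.npz'); return z['im'],z['d'],z['K'],z['T']
def world(f,u,v,z=None):
    im,d,K,T=load(f); Ti=np.linalg.inv(T)
    r=np.linalg.inv(K)@np.array([u,v,1.])
    if z is None: p=r*d[int(round(v)),int(round(u))]; return Ti[:3,:3]@p+Ti[:3,3]
    R=Ti[:3,:3]@r; o=Ti[:3,3]; return o+R*(z-o[2])/R[2]
E
python3 - <<'E'
from h import *
o=ctrl.get_obs(); print(o,ctrl.tcp_to_grasp)
snap('scene','s0');snap('top','t0')
E
```

```text
{'time': 0.0, 'joint_pos': array([ 1.14835845e+00,  4.91535176e-01,  1.55945943e+00,  6.67893536e-06,
        1.09172399e+00, -1.05590840e-01]), 'joint_velocities': array([-1.01355803e-03,  8.57973559e-04, -1.33950370e-03,  9.03032910e-05,
        7.47895971e-05, -1.63040108e-03]), 'tau': array([ 2.12393432e-03, -6.12642002e+01, -2.58185774e+01,  6.93533476e-02,
        4.81489627e-02, -1.23583181e-04]), 'eef_pos': array([0.19459855, 0.59366387, 0.21407347]), 'ee_rot': array([ 2.54363369e+00,  1.84283439e+00, -1.53799486e-03]), 'ft_force': array([-0.20305203, -0.65530313, -0.35460521]), 'ft_torque': array([-0.00558163,  0.01007264,  0.0335392 ]), 'width': 0.09514269793564288} 0.0188
```

View pics/s0.png

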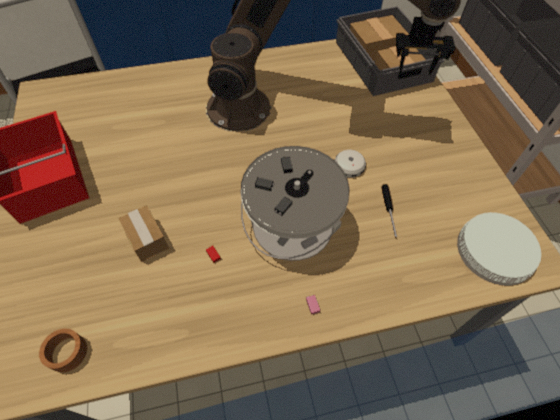

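View pics/t0.png

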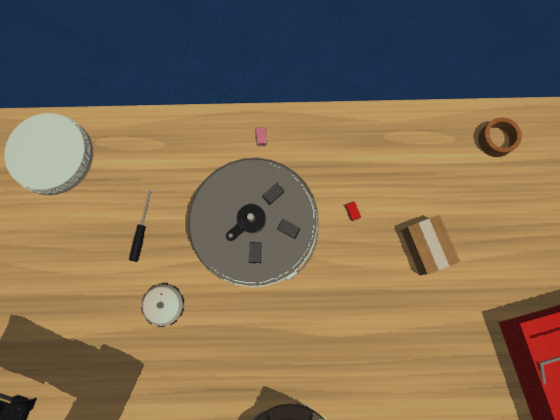

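Run:
```python
from h import *
im,d,K,T=load('t0')
c=im[150:295,180:325,::-1]; c=cv2.resize(c,None,fx=4,fy=4,interpolation=cv2.INTER_CUBIC); c=cv2.convertScaleAbs(c,alpha=1.5,beta=20)
cv2.imwrite('pics/t0c.png',c)
print(K,np.linalg.inv(T))
for u,v in [(250,217),(231,236),(273,193),(288,229),(255,252),(253,222),(200,220),(310,220)]: print(u,v,world('t0',u,v))
```

```text
[[462.48079868   0.         283.8746842 ]
 [  0.         462.48079868 209.73741827]
 [  0.           0.           1.        ]] [[-0.01691524 -0.98266193  0.18463315  0.39344534]
 [-0.99980512  0.01850319  0.00688083 -0.005875  ]
 [-0.01017783 -0.18448078 -0.98278342  1.26022638]
 [ 0.          0.          0.          1.        ]]
250 217 [0.57204349 0.0783758  0.22815243]
231 236 [0.53162453 0.12329309 0.21188243]
273 193 [0.62873505 0.02582536 0.21934725]
288 229 [ 0.54455897 -0.00720845  0.21750402]
255 252 [0.49334674 0.06808779 0.21944222]
253 222 [0.56389434 0.0732273  0.20684702]
200 220 [0.57296511 0.19822957 0.19429759]
310 220 [ 0.56769373 -0.05882281  0.19727622]
```

View pics/t0c.png

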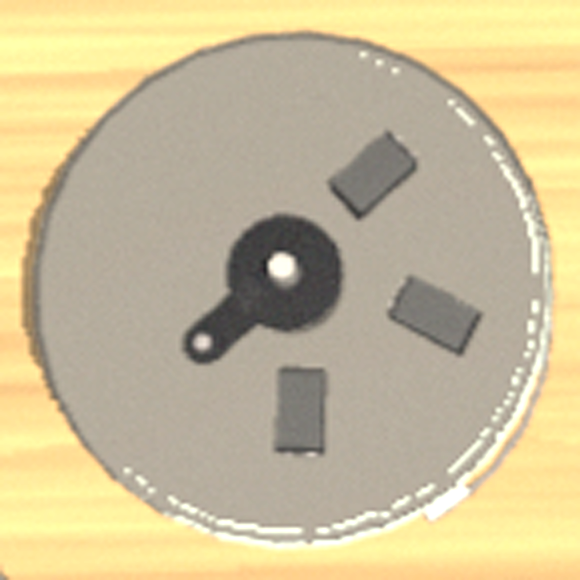

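```bash
cat >> h.py <<'E'
def cloud(f):
    im,d,K,T=load(f); Ti=np.linalg.inv(T); v,u=np.mgrid[:d.shape[0],:d.shape[1]]
    p=np.stack([(u-K[0,2])/K[0,0]*d,(v-K[1,2])/K[1,1]*d,d],-1)
    return p@Ti[:3,:3].T+Ti[:3,3]
def blocks(f,c,zt=.2175,thr=.211,R=.135,knob=None):
    im,d,K,T=load(f); P=cloud(f)
    m=(P[...,2]>thr)&(P[...,2]<.2225)&(np.hypot(P[...,0]-c[0],P[...,1]-c[1])<R)
    n,l,s,_=cv2.connectedComponentsWithStats(m.astype(np.uint8),connectivity=4)
    for i in range(1,n):
        if s[i,4]<40: continue
        cs,_=cv2.findContours((l==i).astype(np.uint8),cv2.RETR_EXTERNAL,cv2.CHAIN_APPROX_NONE)
        v,u=np.nonzero(l==i)
        W=np.array([world(f,a,b,zt)[:2] for a,b in zip(u,v)])
        r=cv2.minAreaRect((W*1000).astype(np.float32)); m0=W.mean(0)
        C=np.cov((W-m0).T); w,V=np.linalg.eigh(C); ax=V[:,1]
        if ax@(m0-c)<0: ax=-ax
        rel=m0-c
        print('px',(u.mean().round(1),v.mean().round(1)),'mean',m0.round(4),'rect',np.round(r[0],1),np.round(r[1],1),'LW',np.sqrt(12*w[::-1]).round(4),'dist',np.linalg.norm(rel).round(4),'bearing',np.degrees(np.arctan2(rel[1],rel[0])).round(1),'axis',np.degrees(np.arctan2(ax[1],ax[0])).round(1))
E
python3 - <<'E'
from h import *
P=cloud('t0'); m=(P[...,2]>.18)&(abs(P[...,0]-.57)<.2)&(abs(P[...,1]-.07)<.2)
W=P[m]; 
(cx,cy),r=cv2.minEnclosingCircle((W[:,:2]*1000).astype(np.float32)); print(cx,cy,r)
fl=W[(W[:,2]<.208)]; print(np.median(fl[:,2]),np.percentile(W[:,2],[5,50,95]))
im,d,K,T=load('t0')
g=cv2.cvtColor(im,cv2.COLOR_RGB2GRAY)
# rim edge by hand: outer top edge contour of mask
cs,_=cv2.findContours(m.astype(np.uint8),cv2.RETR_EXTERNAL,cv2.CHAIN_APPROX_NONE)
c=max(cs,key=cv2.contourArea)[:,0]
X=np.array([world('t0',u,v,.206)[:2] for u,v in c])
A=np.c_[2*X,np.ones(len(X))]; s=np.linalg.lstsq(A,(X**2).sum(1),rcond=None)[0]; rr=np.sqrt(s[2]+s[0]**2+s[1]**2)
res=np.hypot(*(X-s[:2]).T)-rr; print('fit',s[:2],rr,res.std(),abs(res).max())
c0=s[:2]
piv=world('t0',230.5,235.5,.208); kn=world('t0',250.75,216.25,.2255); print('piv',piv,'knob',kn, np.linalg.norm((piv-kn)[:2]),np.linalg.norm(piv[:2]-c0),np.linalg.norm(kn[:2]-c0))
blocks('t0',c0)
E
```

```text
550.3385620117188 67.4164810180664 173.16807556152344
0.1961594706203118 [0.19271112 0.19657146 1.26022638]
fit [0.57024255 0.07562373] 0.14880245777943285 0.0011719850168832534 0.0031770882790191357
piv [0.5333121  0.12492441 0.208     ] knob [0.57419968 0.07688121 0.2255    ] 0.06308678638480311 0.061598814701159396 0.004152126145932624
px (np.float64(272.5), np.float64(192.6)) mean [0.6302 0.0271] rect [630.3  26.5] [27.6 48. ] LW [0.0477 0.0269] dist 0.0771 bearing -39.0 axis -47.7
px (np.float64(287.8), np.float64(227.9)) mean [ 0.5471 -0.0069] rect [547.4  -6.8] [48.7 26.7] LW [0.0483 0.0266] dist 0.0857 bearing -105.6 axis -118.9
px (np.float64(254.4), np.float64(252.2)) mean [0.4932 0.0695] rect [492.6  69.4] [24.9 47.6] LW [0.0485 0.0267] dist 0.0773 bearing -175.5 axis 178.8
```

```bash
cat >> h.py <<'E'
from scipy.spatial.transform import Rotation as Ro
NECK=np.array([.570,.0755]); PIV=np.array([.533,.125])
def to(x,y,z,yaw=None):
    o=ctrl.get_obs(); R=Ro.from_rotvec(o['ee_rot']); p=o['eef_pos']
    M=R.as_matrix(); cur=np.degrees(np.arctan2(M[1,0],M[0,0]))
    if yaw is None: yaw=cur
    yaw=cur+(yaw-cur+90)%180-90
    c,s=np.cos(np.radians(yaw)),np.sin(np.radians(yaw))
    Mt=np.array([[c,s,0],[s,-c,0],[0,0,-1.]])
    d=M.T@(np.array([x,y,z])-p)*100; w=Ro.from_matrix(M.T@Mt).as_rotvec()
    print('tcp',p.round(4),'yaw',cur.round(1),'q6',o['joint_pos'][5].round(2),'delta cm',d.round(2),'w',w.round(3),'rows',max(np.linalg.norm(d)/4.17,np.linalg.norm(w)/.125).round(1),'t',round(o['time'],2),'F',o['ft_force'].round(1))
E
python3 - <<'E'
from h import *
to(.574,.077,.275)
to(.574,.077,.275,75)
E
```

```text
tcp [0.1946 0.5937 0.2141] yaw 71.8 q6 -0.11 delta cm [-37.29  52.15  -6.06] w [-0.     0.001 -0.   ] rows 15.4 t 0.1 F [ 1.   1.1 -0.2]
tcp [0.1946 0.5937 0.2141] yaw 71.8 q6 -0.11 delta cm [-37.29  52.15  -6.06] w [-0.     0.001 -0.055] rows 15.4 t 0.1 F [ 1.   1.1 -0.2]
```

Request:
jog_arm(plan=[[0,0,-3,0,0,0,0.5],[0,0,-3,0,0,0,0.5],[-2.3,3.2,0,0,0,0,0.5],[-2.3,3.2,0,0,0,0,0.5],[-2.3,3.2,0,0,0,0,0.5],[-2.3,3.2,0,0,0,0,0.5],[-2.3,3.2,0,0,0,0,0.5],[-2.3,3.2,0,0,0,0,0.5]])

```text
time: 0.77
eef_pos: [0.3342, 0.3999, 0.2736]
ee_rot: [2.533, 1.855, -0.009]
ft_force: [1.5, 1.6, 0.7]
width: 0.0494
```

Request:
jog_arm(plan=[[-2.3,3.2,0,0,0,0,0.5],[-2.3,3.2,0,0,0,0,0.5],[-2.3,3.2,0,0,0,0,0.5],[-2.3,3.2,0,0,0,0,0.5],[-2.3,3.2,0,0,0,0,0.5],[-2.3,3.2,0,0,0,0,0.5]])

```text
time: 1.27
eef_pos: [0.4796, 0.1995, 0.2738]
ee_rot: [2.532, 1.856, -0.011]
ft_force: [1.2, 0.6, -0.4]
width: 0.0477
```

Run:
```python
from h import *
to(.574,.077,.275)
```

```text
tcp [0.4796 0.1995 0.2738] yaw 72.5 q6 -0.99 delta cm [-8.84 12.69 -0.09] w [-0.002  0.007 -0.   ] rows 3.7 t 1.27 F [ 1.2  0.6 -0.4]
```

Request:
jog_arm(plan=[[-2.2,3.2,0,0,0,0,0.47],[-2.2,3.2,0,0,0,0,0.47],[-2.2,3.2,0,0,0,0,0.47],[-2.2,3.1,0,0,0,0,0.47],[0,0,0,0,0,0,0.47]])

```text
time: 1.68
eef_pos: [0.5803, 0.0645, 0.2727]
ee_rot: [2.536, 1.85, -0.013]
ft_force: [0.0, -0.6, -0.4]
width: 0.0448
```

Run:
```python
from h import *
to(.574,.077,.21)
snap('wrist','w0')
```

```text
tcp [0.5803 0.0645 0.2727] yaw 72.2 q6 -1.26 delta cm [ 1.05 -0.96  6.26] w [-0.003  0.008 -0.   ] rows 1.5 t 1.68 F [ 0.  -0.6 -0.4]
```

View pics/w0.png

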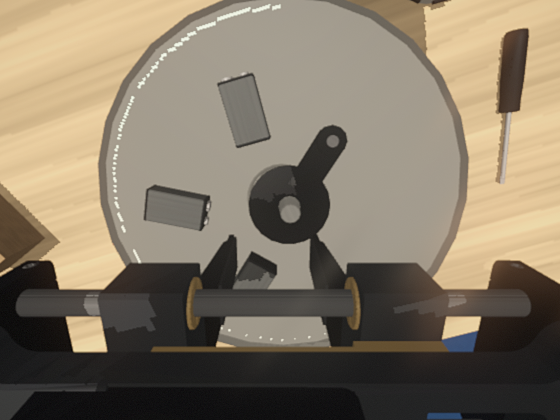

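Run:
```python
from h import *
print('knob',world('w0',289,209,.2255),world('w0',289,209),'piv',world('w0',333,141,.208),world('w0',333,141))
print(world('w0',200,100),world('w0',400,200))
blocks('w0',NECK)
```

```text
knob [0.5684336  0.08118479 0.2255    ] [0.56857378 0.08116368 0.22503293] piv [0.53198344 0.12816276 0.208     ] [0.53162767 0.12770028 0.21091366]
[0.47182847 0.03969546 0.19600245] [0.59894421 0.17238879 0.19382683]
px (np.float64(243.3), np.float64(109.3)) mean [0.4901 0.0713] rect [490.3  71.2] [26.4 48.4] LW [0.0474 0.0262] dist 0.08 bearing -177.0 axis 177.6
px (np.float64(174.7), np.float64(208.5)) mean [ 0.5434 -0.0044] rect [544.   -3.8] [49.8 27.5] LW [0.0483 0.0272] dist 0.0842 bearing -108.4 axis -118.7
px (np.float64(288.1), np.float64(202.8)) mean [0.5658 0.0816] rect [566.6  81.2] [15.2  7.6] LW [0.0155 0.0066] dist 0.0074 bearing 124.1 axis 82.4
px (np.float64(254.3), np.float64(275.3)) mean [0.6174 0.0363] rect [620.3  34.9] [26.9 34. ] LW [0.0314 0.0237] dist 0.0615 bearing -39.5 axis -80.5
```

Request:
jog_arm(plan=[[1.1,-1.2,2,0,0.007,0,0.47],[0,0,2.5,0,0,0,0.47],[0,0,1.3,0,0,0,0.47],[0,0,0.2,0,0,0,0.47]])

```text
time: 2.07
eef_pos: [0.5689, 0.0819, 0.2108]
ee_rot: [-2.537, -1.847, 0.003]
ft_force: [-0.2, -0.2, -0.2]
width: 0.045
```

Run:
```python
from h import *
to(.571,.079,.211)
```

```text
tcp [0.5689 0.0819 0.2108] yaw 72.1 q6 -1.23 delta cm [-0.21  0.29 -0.02] w [-0.004 -0.     0.   ] rows 0.1 t 2.07 F [-0.2 -0.2 -0.2]
```

Request:
jog_arm(plan=[[0,0.2,0,0,0,0,0.0],[0,0,0,0,0,0,0.0],[0,0,0,0,0,0,0.0],[0,0,0,0,0,0,0.0],[0,0,0,0,0,0,0.0]], squeeze=6)

```text
time: 2.48
eef_pos: [0.5705, 0.0833, 0.213]
ee_rot: [-2.535, -1.851, 0.002]
ft_force: [-0.4, -1.2, 0.2]
width: 0.0164
```

Run:
```python
from h import *
to(.571,.079,.211)
snap('top','t1');snap('wrist','w1')
```

```text
tcp [0.5705 0.0833 0.213 ] yaw 72.3 q6 -1.23 delta cm [-0.4   0.18  0.2 ] w [-0.003 -0.001  0.   ] rows 0.1 t 2.48 F [-0.4 -1.2  0.2]
```

View pics/w1.png

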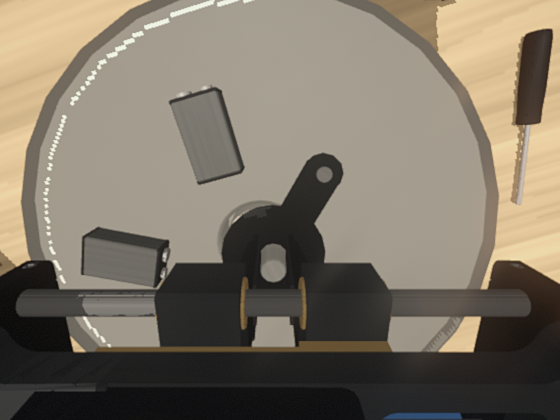

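Request:
jog_arm(plan=[[0.9,0.5,0.1,0,0,0,0.0],[1.05,0.3,0,0,0,0,0.0],[1.05,0.15,0,0,0,0,0.0],[1.05,-0.05,0,0,0,0,0.0]])

```text
time: 2.92
eef_pos: [0.5934, 0.12, 0.2129]
ee_rot: [-2.538, -1.848, 0.001]
ft_force: [-1.1, -2.5, 2.0]
width: 0.015
```

Run:
```python
from h import *
to(.595,.126,.211);to(.591,.147,.211);to(.583,.162,.211)
```

```text
tcp [0.5934 0.12   0.2129] yaw 72.1 q6 -1.17 delta cm [ 0.62 -0.03  0.19] w [-0.002 -0.     0.   ] rows 0.2 t 2.92 F [-1.1 -2.5  2. ]
tcp [0.5934 0.12   0.2129] yaw 72.1 q6 -1.17 delta cm [ 2.49 -1.06  0.2 ] w [-0.002 -0.     0.   ] rows 0.7 t 2.92 F [-1.1 -2.5  2. ]
tcp [0.5934 0.12   0.2129] yaw 72.1 q6 -1.17 delta cm [ 3.67 -2.28  0.2 ] w [-0.002 -0.     0.   ] rows 1.0 t 2.92 F [-1.1 -2.5  2. ]
```

Request:
jog_arm(plan=[[1.0,-0.1,0,0,0,0,0.0],[0.9,-0.5,0,0,0,0,0.0],[0.8,-0.7,0,0,0,0,0.0],[0.7,-0.8,0,0,0,0,0.0],[0,0,0,0,0,0,0.0]])

```text
time: 3.33
eef_pos: [0.583, 0.1661, 0.2124]
ee_rot: [-2.535, -1.852, 0.004]
ft_force: [-2.9, -2.1, 2.4]
width: 0.015
```

Run:
```python
from h import *
to(.583,.162,.211)
snap('top','t2')
im=load('t2')[0][150:295,180:325,::-1]; cv2.imwrite('pics/t2c.png',cv2.resize(im,None,fx=4,fy=4))
```

```text
tcp [0.583  0.1661 0.2124] yaw 72.3 q6 -1.09 delta cm [-0.39  0.13  0.14] w [-0.003  0.001 -0.   ] rows 0.1 t 3.33 F [-2.9 -2.1  2.4]
```

View pics/t2c.png

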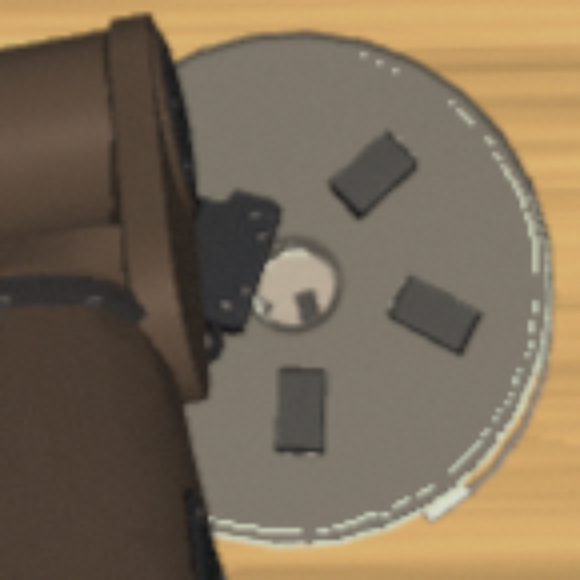

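Request:
jog_arm(plan=[[0,0,0,0,0,0,0.4],[0,0,0,0,0,0,0.4],[0,0,0,0,0,0,0.4],[0,0,-2.5,0,0,0,0.4],[0,0,-3,0,0,0,0.4],[-2,3,0,0,0,0,0.4],[-2,3,0,0,0,0,0.4],[0,0,0,0,0,0,0.4]])

```text
time: 4.05
eef_pos: [0.6298, 0.1074, 0.2696]
ee_rot: [-2.534, -1.853, 0.0]
ft_force: [0.5, -0.6, 1.0]
width: 0.0382
```

Run:
```python
from h import *
to(.49,.07,.27,90)
print('neck top',world('t2',253.5,221.25,.2))
snap('wrist','w2');snap('top','t3')
blocks('w2',NECK)
```

```text
tcp [0.6298 0.1074 0.2696] yaw 72.3 q6 -1.2 delta cm [ -7.8  -12.19  -0.02] w [-0.002 -0.002 -0.308] rows 3.5 t 4.05 F [ 0.5 -0.6  1. ]
neck top [0.56674503 0.07257102 0.2       ]
px (np.float64(159.1), np.float64(56.3)) mean [0.4911 0.0718] rect [491.5  71.7] [27.4 48.4] LW [0.0475 0.0269] dist 0.079 bearing -177.3 axis 178.0
px (np.float64(321.7), np.float64(135.9)) mean [0.5743 0.1622] rect [574.3 162.9] [ 5. 14.] LW [0.0142 0.0045] dist 0.0869 bearing 87.2 axis 132.8
px (np.float64(93.6), np.float64(166.2)) mean [ 0.5443 -0.0041] rect [545.1  -3.1] [51.2 27. ] LW [0.0494 0.0268] dist 0.0836 bearing -107.9 axis -118.0
px (np.float64(181.1), np.float64(243.8)) mean [0.6214 0.0336] rect [624.5  31.7] [26.2 44. ] LW [0.0388 0.025 ] dist 0.0663 bearing -39.2 axis -61.4
```

View pics/w2.png

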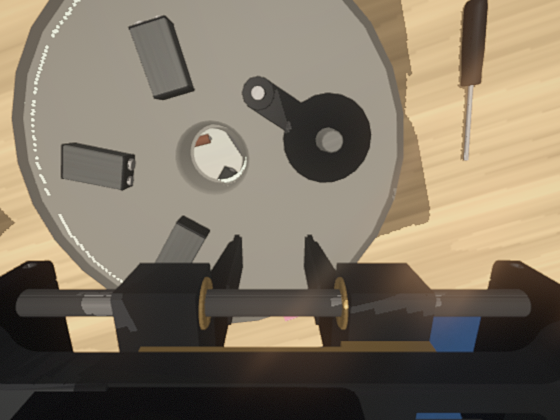

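Run:
```python
from h import *
im=load('w2')[0]; g=cv2.resize(im[110:200,165:265,::-1],None,fx=6,fy=6,interpolation=cv2.INTER_CUBIC); cv2.imwrite('pics/w2n.png',g)
print('neck wrist',world('w2',213,157,.2),world('w2',213,157,.196),'knob',world('w2',330,139,.2255),'piv',world('w2',258,92,.208))
blocks('t3',NECK)
```

```text
neck wrist [0.56565181 0.07843615 0.2       ] [0.56587345 0.077541   0.196     ] knob [0.57726973 0.1661018  0.2255    ] piv [0.53139941 0.12776143 0.208     ]
px (np.float64(275.3), np.float64(192.0)) mean [0.6315 0.0206] rect [630.   26.5] [26.8 49. ] LW [0.0457 0.0209] dist 0.0824 bearing -41.7 axis -29.6
px (np.float64(287.8), np.float64(227.9)) mean [ 0.5471 -0.0069] rect [547.5  -6.6] [48.7 26.7] LW [0.048  0.0267] dist 0.0855 bearing -105.5 axis -119.0
px (np.float64(258.9), np.float64(249.2)) mean [0.4996 0.0594] rect [495.7  60.3] [ 6.8 40.7] LW [0.0407 0.0072] dist 0.0722 bearing -167.1 axis -176.7
```

View pics/w2n.png

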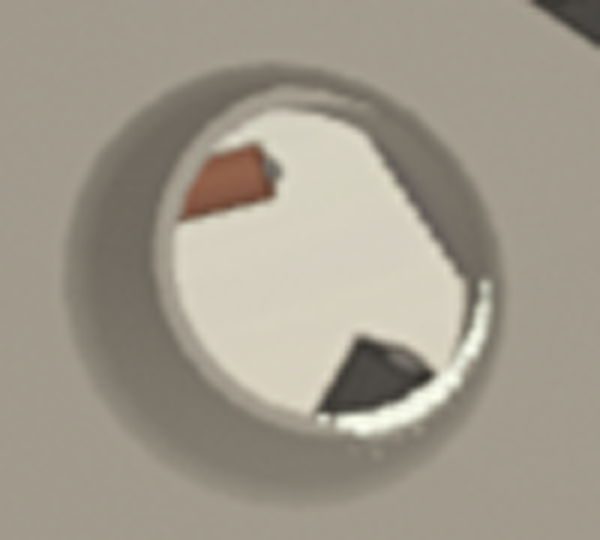

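Run:
```python
from h import *
to(.480,.073,.27,88)
```

```text
tcp [0.6274 0.1101 0.2689] yaw 72.4 q6 -1.2 delta cm [ -8.   -12.92  -0.06] w [-0.005 -0.002 -0.273] rows 3.6 t 4.15 F [-0.7 -0.1  0.1]
```

Request:
jog_arm(plan=[[-2,-3.2,0,0,0,0,0.5],[-2,-3.2,0,0,0,0,0.5],[-2,-3.2,0,0,0,0,0.5],[-2,-3.2,0,0,0,0,0.5],[0,0,0,0,0,-0.09,0.5],[0,0,0,0,0,-0.09,0.5],[0,0,0,0,0,-0.09,0.5],[0,0,0,0,0,0,0.5]])

```text
time: 4.82
eef_pos: [0.468, 0.0749, 0.2655]
ee_rot: [-2.242, -2.185, 0.007]
ft_force: [-0.6, 0.0, -0.2]
width: 0.047
```

Run:
```python
from h import *
to(.480,.073,.2035,88)
snap('wrist','w3')
```

```text
tcp [0.468  0.0749 0.2655] yaw 88.5 q6 -1.53 delta cm [-0.18  1.27  6.18] w [-0.011 -0.004  0.009] rows 1.5 t 4.82 F [-0.6  0.  -0.2]
```

View pics/w3.png

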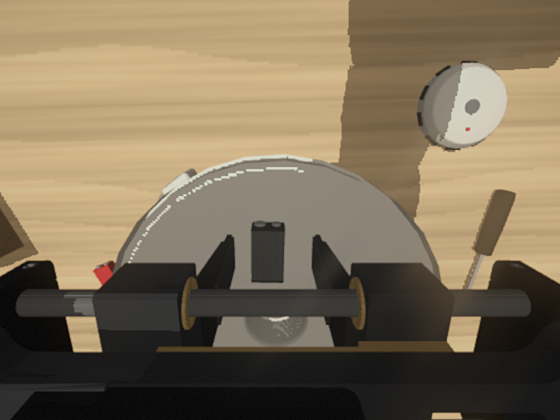

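Run:
```python
from h import *
blocks('w3',NECK)
print(world('w3',283,223,.2175),world('w3',252,223,.2175))
```

```text
px (np.float64(266.9), np.float64(253.1)) mean [0.4899 0.0691] rect [489.9  69.3] [26.3 50.7] LW [0.0492 0.0259] dist 0.0803 bearing -175.4 axis 177.9
[0.46500094 0.08235434 0.2175    ] [0.46424232 0.05858144 0.2175    ]
```

Request:
jog_arm(plan=[[-0.3,0.8,2.5,-0.01,0,0.01,0.5],[0,0,2.5,0,0,0,0.5],[0,0,0.9,0,0,0,0.5],[0,0,0,0,0,0,0.5]])

```text
time: 5.2
eef_pos: [0.4761, 0.0734, 0.2051]
ee_rot: [-2.279, -2.16, -0.009]
ft_force: [-0.1, 0.5, -0.5]
width: 0.0472
```

Run:
```python
from h import *
to(.477,.071,.2035,88)
```

```text
tcp [0.4761 0.0734 0.2051] yaw 86.9 q6 -1.51 delta cm [-0.23  0.11  0.16] w [ 0.003 -0.005 -0.019] rows 0.2 t 5.2 F [-0.1  0.5 -0.5]
```

Request:
jog_arm(plan=[[-0.2,0,0.1,0,0,-0.02,0.0],[0,0,0,0,0,0,0.0],[0,0,0,0,0,0,0.0],[0,0,0,0,0,0,0.0],[0,0,0,0,0,0,0.0]], squeeze=15)

```text
time: 5.62
eef_pos: [0.4764, 0.0719, 0.2056]
ee_rot: [-2.261, -2.18, -0.011]
ft_force: [0.1, 0.4, -0.2]
width: 0.0263
```

Run:
```python
from h import *
to(.477,.071,.2035,88)
snap('wrist','w4')
blocks('w4',NECK)
to(.566-.034,.079,.205,92)
```

```text
tcp [0.4764 0.0719 0.2056] yaw 87.9 q6 -1.53 delta cm [-0.09  0.06  0.21] w [ 0.004 -0.005 -0.002] rows 0.1 t 5.62 F [ 0.1  0.4 -0.2]
px (np.float64(272.4), np.float64(264.4)) mean [0.4779 0.0708] rect [477.3  70.9] [40.4 32.1] LW [0.0307 0.0301] dist 0.0923 bearing -177.1 axis -144.4
px (np.float64(271.3), np.float64(318.0)) mean [0.5142 0.0688] rect [514.2  69. ] [26.4  2.9] LW [0.0264 0.0035] dist 0.0562 bearing -173.2 axis -92.5
px (np.float64(131.1), np.float64(338.6)) mean [ 0.5258 -0.0196] rect [524.5 -20.8] [10.2 12. ] LW [0.0126 0.0075] dist 0.1049 bearing -114.9 axis -27.1
tcp [0.4765 0.0719 0.2056] yaw 87.9 q6 -1.53 delta cm [0.92 5.52 0.09] w [ 0.005 -0.005 -0.072] rows 1.3 t 5.67 F [-0.1  0.3 -0.1]
```

View pics/w4.png

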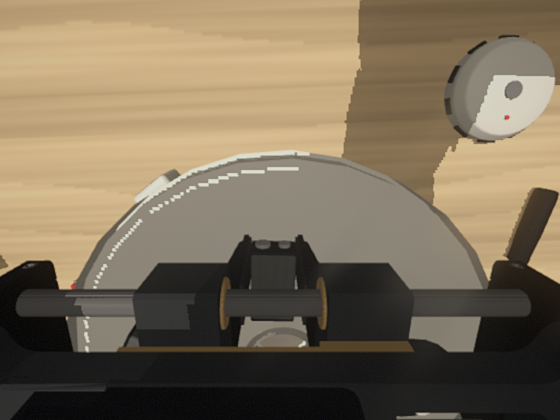

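Request:
jog_arm(plan=[[0.3,1.5,-0.2,0,0,-0.02,0.0],[0.2,1.5,0,0,0,-0.02,0.0],[0.1,1.3,0,0,0,0,0.0],[0,0.8,0,0,0,0,0.0],[0,0,0,0,0,0,0.0]])

```text
time: 6.08
eef_pos: [0.5294, 0.0774, 0.2098]
ee_rot: [2.216, 2.225, 0.014]
ft_force: [-0.5, -1.0, -1.5]
width: 0.0266
```

Run:
```python
from h import *
to(.531,.0785,.2065,90)
snap('wrist','w5');snap('top','t5');snap('scene','s5')
cv2.imwrite('pics/s5c.png',cv2.resize(load('s5')[0][120:280,220:380,::-1],None,fx=3.5,fy=3.5))
```

```text
tcp [0.5294 0.0774 0.2098] yaw 90.2 q6 -1.56 delta cm [0.11 0.15 0.33] w [ 0.007 -0.005  0.004] rows 0.1 t 6.08 F [-0.5 -1.  -1.5]
```

View pics/s5c.png

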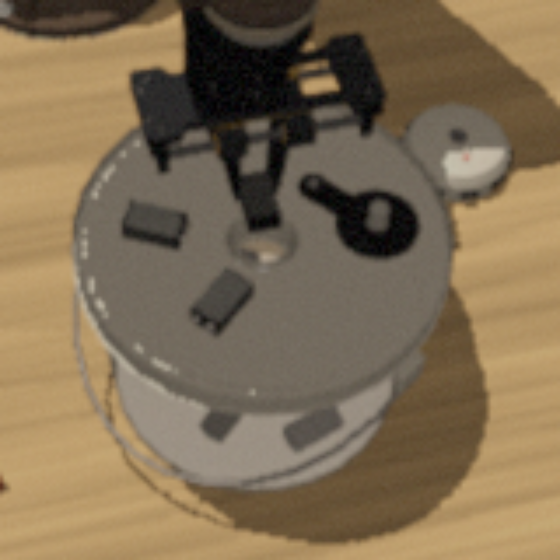

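View pics/w5.png

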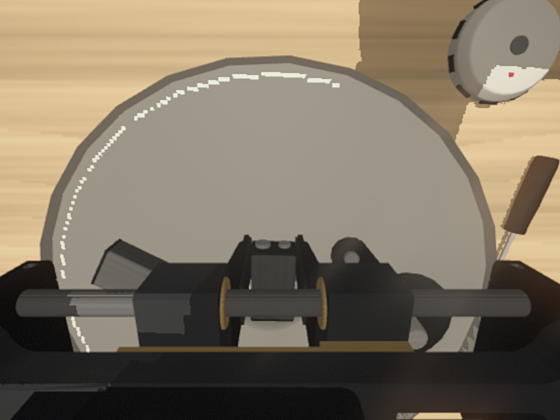

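Run:
```python
from h import *
# scene: crop px -> full
f=lambda x,y:(220+x/3.5,120+y/3.5)
for n,p,z in [('neck',(262,243),.2),('neck near edge',(262,220),.2),('neck far',(262,268),.2),('front bottom',(262,227),.204),('front top',(262,200),.2215)]:
    print(n,world('s5',*f(*p),z))
cv2.imwrite('pics/t5c.png',cv2.resize(load('t5')[0][150:295,180:325,::-1],None,fx=4,fy=4,interpolation=cv2.INTER_CUBIC))
```

```text
neck [0.57792996 0.07115072 0.2       ]
neck near edge [0.55575287 0.07680611 0.2       ]
neck far [0.60147874 0.06514553 0.2       ]
front bottom [0.56546175 0.07417537 0.204     ]
front top [0.55230851 0.07685202 0.2215    ]
```

View pics/t5c.png

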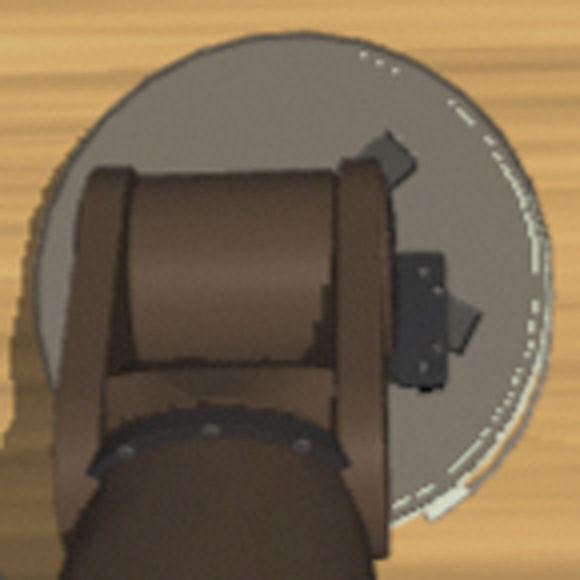

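Request:
jog_arm(plan=[[0.1,0.5,0.2,0,0,0,0.0],[0,0,0.1,0,0,0,0.0],[0,0,0,0,0,0,0.37],[0,0,0,0,0,0,0.37],[0,0,0,0,0,0,0.37],[0,0,0,0,0,0,0.37]])

```text
time: 6.73
eef_pos: [0.5313, 0.0785, 0.2067]
ee_rot: [2.217, 2.226, 0.012]
ft_force: [-0.4, -0.3, -0.2]
width: 0.0346
```

Run:
```python
from h import *
to(.531,.0785,.2065,90)
snap('wrist','w6');snap('scene','s6')
cv2.imwrite('pics/s6c.png',cv2.resize(load('s6')[0][120:280,220:380,::-1],None,fx=3.5,fy=3.5))
```

```text
tcp [0.5313 0.0785 0.2067] yaw 90.2 q6 -1.56 delta cm [ 0.   -0.04  0.02] w [ 0.005 -0.005  0.004] rows 0.1 t 6.73 F [-0.4 -0.3 -0.2]
```

View pics/s6c.png

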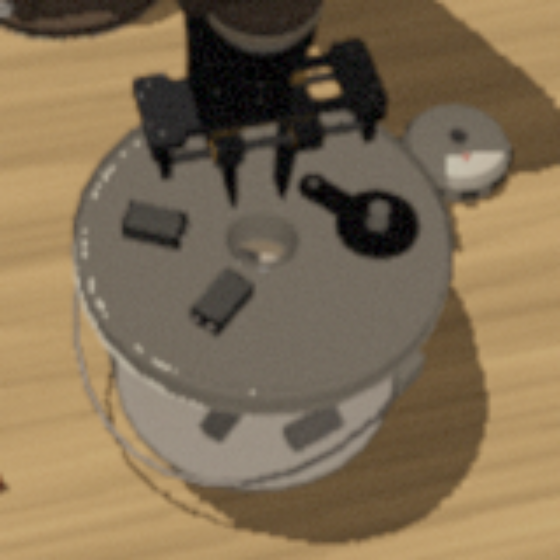

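View pics/w6.png

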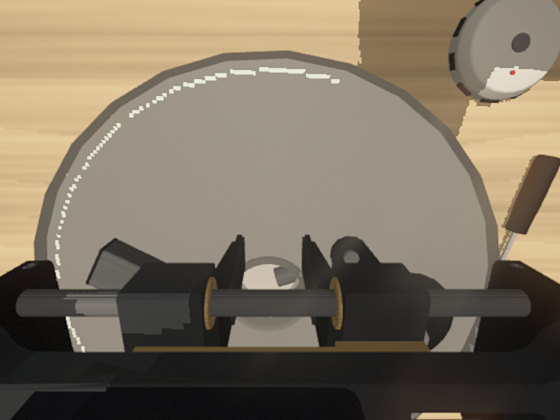

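Request:
jog_arm(plan=[[0,0,-3,0,0,0,0.5],[0,0,-3.3,0,0,0,0.5],[0,0,0,0,0,0.12,0.5],[0,0,0,0,0,0.12,0.5],[0,0,0,0,0,0.12,0.5],[0,0,0,0,0,0.12,0.5],[0,0,0,0,0,0.12,0.5],[0,0,0,0,0,0.12,0.5]])

```text
time: 7.5
eef_pos: [0.5307, 0.078, 0.2735]
ee_rot: [-2.873, -1.266, -0.012]
ft_force: [1.2, 0.5, 0.0]
width: 0.0474
```

Run:
```python
from h import *
to(.646,.010,.27,42)
```

```text
tcp [0.5307 0.078  0.2735] yaw 47.6 q6 -0.81 delta cm [ 2.75 13.1   0.38] w [ 0.    -0.008  0.097] rows 3.2 t 7.5 F [1.2 0.5 0. ]
```

Request:
jog_arm(plan=[[0.7,3.2,0,0,0,0,0.5],[0.7,3.2,0,0,0,0,0.5],[0.7,3.2,0,0,0,0,0.5],[0.7,3.2,0,0,0,0,0.5],[0,0,0,0,0,0.09,0.5],[0,0,0,0,0,0,0.5]])

```text
time: 8.0
eef_pos: [0.6474, 0.0091, 0.2743]
ee_rot: [-2.933, -1.118, -0.013]
ft_force: [-0.9, -0.5, -0.1]
width: 0.0476
```

Run:
```python
from h import *
to(.636,.020,.2035,42)
snap('wrist','w7')
blocks('w7',NECK)
```

```text
tcp [0.6474 0.0091 0.2743] yaw 41.7 q6 -0.82 delta cm [-0.18 -1.58  7.08] w [ 0.    -0.009 -0.004] rows 1.7 t 8.0 F [-0.9 -0.5 -0.1]
px (np.float64(353.6), np.float64(1.3)) mean [0.5838 0.1576] rect [584.  157.3] [9.8 2.3] LW [0.0086 0.0023] dist 0.0833 bearing 80.5 axis 42.5
px (np.float64(158.5), np.float64(151.1)) mean [ 0.5465 -0.0068] rect [547.1  -6.3] [50.3 26.2] LW [0.0486 0.0261] dist 0.0856 bearing -105.9 axis -118.4
px (np.float64(270.8), np.float64(189.0)) mean [0.6279 0.0274] rect [628.6  26.8] [26.2 48.3] LW [0.0473 0.0261] dist 0.0753 bearing -39.7 axis -47.4
```

View pics/w7.png

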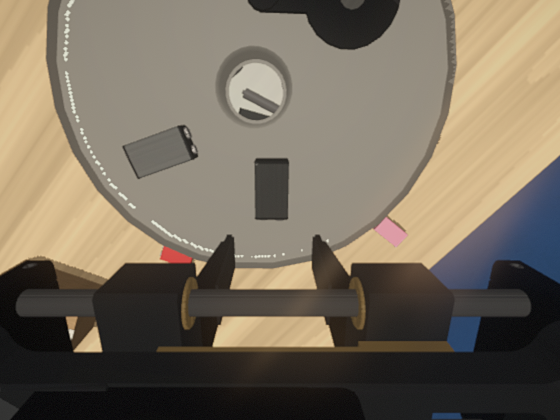

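Request:
jog_arm(plan=[[-0.2,-1.3,2.5,0,-0.008,0,0.5],[0,0,2.5,0,0,0,0.5],[0,0,1.5,0,0,0,0.5],[0,0,0,0,0,0,0.5]])

```text
time: 8.38
eef_pos: [0.6354, 0.019, 0.2088]
ee_rot: [2.924, 1.144, 0.005]
ft_force: [-0.2, -0.5, 0.0]
width: 0.0476
```

Run:
```python
from h import *
print('neck',world('w7',254,86,.2))
to(.6368,.0179,.205,42.6)
```

```text
neck [0.56765095 0.07546748 0.2       ]
tcp [0.6354 0.019  0.2088] yaw 42.7 q6 -0.82 delta cm [0.03 0.18 0.38] w [ 0.003 -0.002  0.003] rows 0.1 t 8.38 F [-0.2 -0.5  0. ]
```

Request:
jog_arm(plan=[[0,0.2,0.3,0,0,0,0.0],[0,0,0,0,0,0,0.0],[0,0,0,0,0,0,0.0],[0,0,0,0,0,0,0.0],[0,0,0,0,0,0,0.0]])

```text
time: 8.8
eef_pos: [0.6369, 0.0184, 0.2095]
ee_rot: [2.919, 1.153, 0.01]
ft_force: [-0.0, 0.3, 0.1]
width: 0.0264
```

Run:
```python
from h import *
snap('wrist','w8')
cv2.imwrite('pics/w8c.png',load('w8')[0][:,:,::-1])
n=np.array([.567,.077]);p=ctrl.get_obs()['eef_pos'][:2]
for r in (.048,.036):
  # approach along bearing of current TCP
  b=np.arctan2(*(p-n)[::-1]); q=n+r*np.array([np.cos(b),np.sin(b)]); print(np.degrees(b),q); to(*q,.2085,np.degrees(b)+90)
```

```text
-39.9575720023151 [0.60379297 0.04617343]
tcp [0.6369 0.0184 0.2096] yaw 43.1 q6 -0.83 delta cm [-0.52 -4.29  0.08] w [ 0.006 -0.004 -0.121] rows 1.0 t 8.85 F [-0.5 -0.4 -1.1]
-39.9575720023151 [0.59459473 0.05388007]
tcp [0.6369 0.0184 0.2096] yaw 43.1 q6 -0.83 delta cm [-0.67 -5.48  0.07] w [ 0.006 -0.004 -0.121] rows 1.3 t 8.85 F [-0.5 -0.4 -1.1]
```

View pics/w8.png

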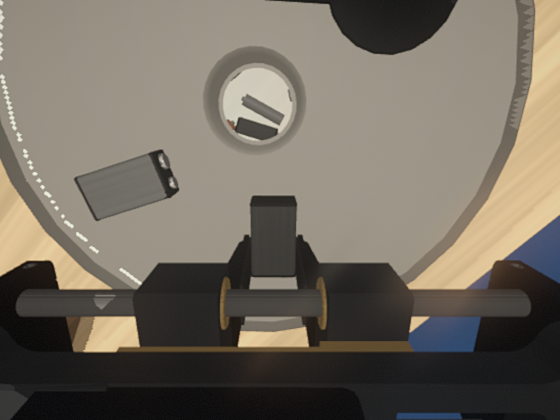

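Request:
jog_arm(plan=[[-0.3,-1.5,-0.1,0,0,-0.04,0.0],[-0.1,-1.5,0,0,0,-0.04,0.0],[0,-1.2,0,0,0,-0.04,0.0],[0,0,0,0,0,0,0.0]])

```text
time: 9.18
eef_pos: [0.6038, 0.0453, 0.2116]
ee_rot: [2.84, 1.331, 0.013]
ft_force: [-0.5, -1.2, 0.3]
width: 0.0265
```

Run:
```python
from h import *
snap('wrist','w9')
n=np.array([.567,.077]);p=ctrl.get_obs()['eef_pos'][:2]
b=np.arctan2(*(p-n)[::-1]); print(np.degrees(b),np.linalg.norm(p-n))
b=np.radians(-40); q=n+.035*np.array([np.cos(b),np.sin(b)]); to(*q,.2085,50)
```

```text
-40.58312856340998 0.04960389216659932
tcp [0.6047 0.0447 0.2118] yaw 50.1 q6 -0.91 delta cm [ 0.05 -1.46  0.31] w [ 0.009 -0.006  0.001] rows 0.4 t 9.23 F [-0.   0.3  0.2]
```

View pics/w9.png

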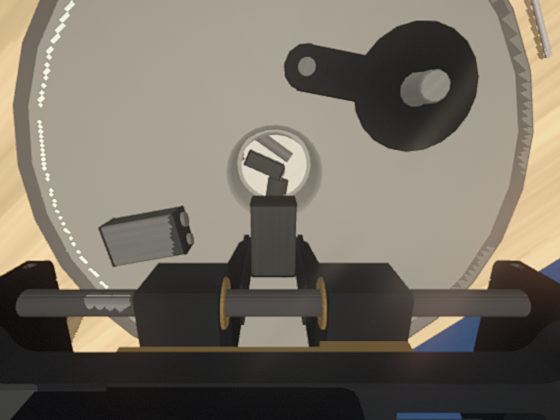

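Request:
jog_arm(plan=[[0,-1.5,0.1,0,0,0,0.0],[0,-0.2,0.1,0,0,0,0.0],[0,0,0,0,0,0,0.37],[0,0,0,0,0,0,0.37],[0,0,0,0,0,0,0.37],[0,0,0,0,0,0,0.37]])

```text
time: 9.73
eef_pos: [0.5952, 0.0533, 0.2106]
ee_rot: [2.843, 1.317, 0.019]
ft_force: [0.7, -1.2, -0.2]
width: 0.0347
```

Run:
```python
from h import *
snap('wrist','w10');to(.531,.0785,.2065)
```

```text
tcp [0.5952 0.0533 0.2106] yaw 49.7 q6 -0.89 delta cm [-2.23 -6.53  0.31] w [ 0.012 -0.008 -0.   ] rows 1.7 t 9.78 F [ 0.5 -0.5 -0.8]
```

View pics/w10.png

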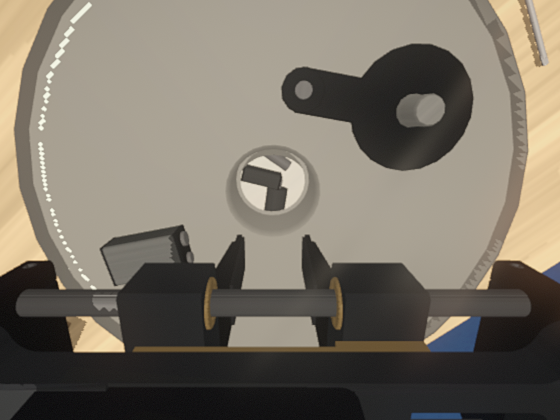

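Request:
jog_arm(plan=[[0,0,-3,0,0,0,0.5],[0,0,-3.2,0,0,0,0.5],[0,0,0,0,0,0.12,0.5],[0,0,0,0,0,0.12,0.5],[0,0,0,0,0,0.12,0.5],[0,0,0,0,0,0.12,0.5],[0,0,0,0,0,0.12,0.5],[0,0,0,0,0,0.12,0.5]])

```text
time: 10.45
eef_pos: [0.5962, 0.0512, 0.2755]
ee_rot: [3.133, 0.191, 0.022]
ft_force: [-0.1, -1.2, 0.5]
width: 0.0475
```

Request:
jog_arm(plan=[[0,0,0,0,0,0.12,0.5],[0,0,0,0,0,0.12,0.5],[0,0,0,0,0,0.12,0.5],[0,0,0,0,0,0.12,0.5],[0,0,0,0,0,0.12,0.5],[0,0,0,0,0,0,0.5]])

```text
time: 10.95
eef_pos: [0.5976, 0.0497, 0.2754]
ee_rot: [-3.039, 0.791, -0.023]
ft_force: [-0.1, 0.2, -0.1]
width: 0.0476
```

Run:
```python
from h import *
to(.533,-.030,.272,-28.5)
```

```text
tcp [0.5976 0.0497 0.2754] yaw -29.2 q6 0.48 delta cm [-1.76 10.11  0.27] w [-0.005 -0.014 -0.012] rows 2.5 t 10.95 F [-0.1  0.2 -0.1]
```

Request:
jog_arm(plan=[[-0.6,3.3,0,0,0,0,0.5],[-0.6,3.3,0,0,0,0,0.5],[-0.6,3.3,0,0,-0.01,0,0.5],[0,0,0,0,0,0,0.5]])

```text
time: 11.28
eef_pos: [0.5326, -0.03, 0.2735]
ee_rot: [-3.044, 0.761, -0.006]
ft_force: [-0.1, -0.4, 0.3]
width: 0.0473
```

Run:
```python
from h import *
snap('wrist','w11')
blocks('w11',NECK)
to(.5393,-.017,.206,-28.5)
```

```text
px (np.float64(274.9), np.float64(186.8)) mean [ 0.5483 -0.005 ] rect [548.4  -5. ] [49.  26.3] LW [0.0482 0.0261] dist 0.0834 bearing -105.1 axis -119.5
tcp [ 0.5339 -0.0289  0.2737] yaw -28.1 q6 0.31 delta cm [-0.11 -1.26  6.78] w [-0.005 -0.004  0.007] rows 1.7 t 11.33 F [ 0.6 -0.   0.5]
```

View pics/w11.png

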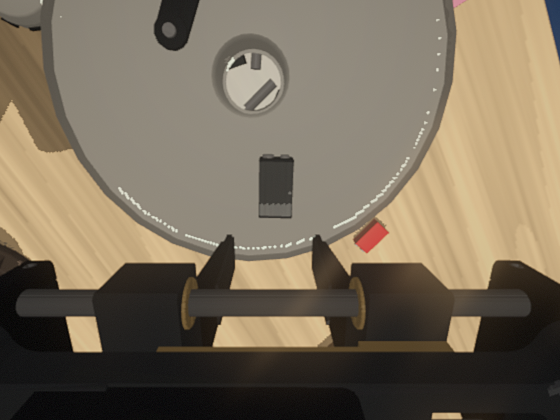

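Request:
jog_arm(plan=[[0.1,-1.4,2.5,0,0,0.01,0.5],[0,0,2.5,0,0,0,0.5],[0,0,1.5,0,0,0,0.5],[0,0,0.1,0,0,0,0.5]])

```text
time: 11.67
eef_pos: [0.5452, -0.0164, 0.2078]
ee_rot: [-3.042, 0.763, -0.019]
ft_force: [-0.7, -0.1, -0.4]
width: 0.0475
```

Run:
```python
from h import *
to(.542,-.0163,.2055,-29)
```

```text
tcp [ 0.5452 -0.0164  0.2078] yaw -28.2 q6 0.34 delta cm [-0.29  0.15  0.23] w [-0.008 -0.01   0.015] rows 0.2 t 11.67 F [-0.7 -0.1 -0.4]
```

Request:
jog_arm(plan=[[-0.3,0.1,0.2,0,-0.01,0.01,0.0],[0,0,0,0,0,0,0.0],[0,0,0,0,0,0,0.0],[0,0,0,0,0,0,0.0],[0,0,0,0,0,0,0.0]])

```text
time: 12.08
eef_pos: [0.5439, -0.0147, 0.2078]
ee_rot: [-3.037, 0.769, -0.006]
ft_force: [-0.4, 0.8, -0.6]
width: 0.0264
```

Run:
```python
from h import *
snap('wrist','w12')
n=np.array([.567,.077]);p=ctrl.get_obs()['eef_pos'][:2]
b=np.arctan2(*(p-n)[::-1]); q=n+.050*np.array([np.cos(b),np.sin(b)]); print(np.degrees(b),q); to(*q,.2085,np.degrees(b)+90)
```

```text
-104.10787916717243 [0.55481258 0.02850807]
tcp [ 0.5439 -0.0148  0.2079] yaw -28.4 q6 0.34 delta cm [-1.1  -4.32 -0.02] w [-0.009 -0.003 -0.25 ] rows 2.0 t 12.13 F [-0.8 -0.  -0.3]
```

View pics/w12.png

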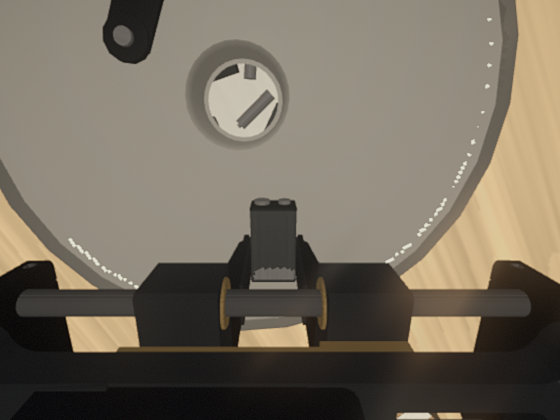

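Request:
jog_arm(plan=[[-0.3,-1.1,0,0,0,-0.06,0.0],[-0.2,-1.1,0,0,0,-0.06,0.0],[-0.1,-1.1,0,0,0,-0.06,0.0],[0,-0.9,0,0,0,-0.06,0.0],[0,0,0,0,0,0,0.0]])

```text
time: 12.55
eef_pos: [0.5562, 0.027, 0.2107]
ee_rot: [-3.11, 0.386, -0.014]
ft_force: [-0.4, 0.3, 0.0]
width: 0.0264
```

Run:
```python
from h import *
snap('wrist','w13')
n=np.array([.567,.077])
b=np.radians(-104); q=n+.034*np.array([np.cos(b),np.sin(b)]); to(*q,.2085,-14)
```

```text
tcp [0.5561 0.0265 0.2107] yaw -14.3 q6 0.17 delta cm [-0.17 -1.76  0.23] w [-0.009 -0.008 -0.006] rows 0.4 t 12.6 F [0.5 0.5 0.3]
```

View pics/w13.png

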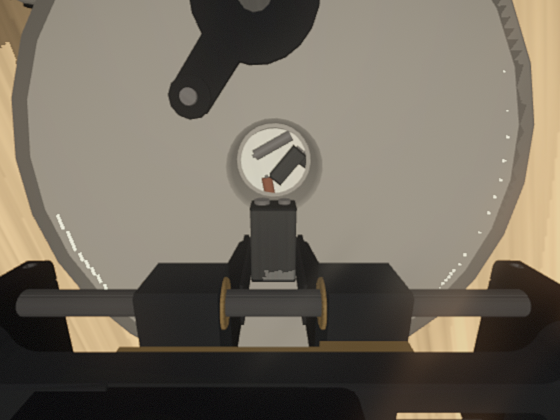

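Aligned (neck at column ~274, block at ~273).

Request:
jog_arm(plan=[[0,-1.6,0.1,0,0,0,0.0],[0,-0.3,0.1,0,0,0,0.0],[0,0,0,0,0,0,0.37],[0,0,0,0,0,0,0.37],[0,0,0,0,0,0,0.37],[0,0,0,0,0,0,0.37]])

```text
time: 13.1
eef_pos: [0.5604, 0.0424, 0.2096]
ee_rot: [-3.108, 0.405, -0.015]
ft_force: [-0.2, -0.1, -0.3]
width: 0.0349
```

Run:
```python
from h import *
snap('wrist','w14');to(.531,.0785,.2065)
```

```text
tcp [0.5604 0.0424 0.2096] yaw -14.9 q6 0.21 delta cm [-3.77 -2.74  0.3 ] w [-0.008 -0.009  0.   ] rows 1.1 t 13.15 F [ 0.2 -0.7  0.2]
```

View pics/w14.png

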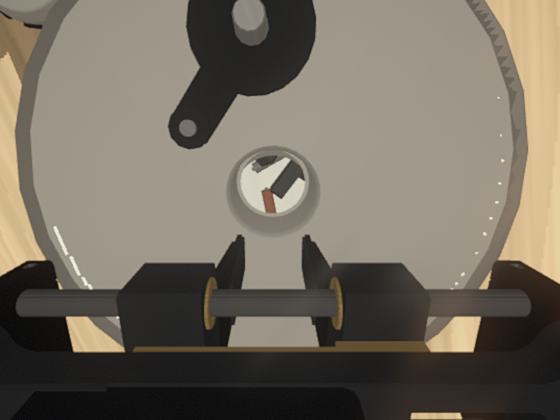

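Request:
jog_arm(plan=[[0,0,-3,0,0,0,0.47],[0,0,-3.2,0,0,-0.12,0.47],[0,0,0,0,0,-0.12,0.47],[0,0,0,0,0,-0.12,0.47],[0,0,0,0,0,-0.12,0.47],[0,0,0,0,0,-0.12,0.47],[0,0,0,0,0,-0.12,0.47],[0,0,0,0,0,-0.12,0.47]])

```text
time: 13.82
eef_pos: [0.5591, 0.0389, 0.2753]
ee_rot: [-2.996, -0.939, -0.019]
ft_force: [-0.4, 1.1, 0.8]
width: 0.0446
```

Request:
jog_arm(plan=[[0,0,0,0,0,-0.12,0.47],[0,0,0,0,0,-0.12,0.47],[0,0,0,0,0,-0.12,0.47],[0,0,0,0,0,-0.12,0.47],[0,0,0,0,0,-0.12,0.47],[0,0,0,0,0,-0.12,0.47],[0,0,0,0,0,0,0.47]])

```text
time: 14.4
eef_pos: [0.5586, 0.0364, 0.2757]
ee_rot: [2.437, 1.977, 0.019]
ft_force: [-0.4, 0.7, 0.4]
width: 0.0445
```

Run:
```python
from h import *
to(.605,.156,.272,72)
```

```text
tcp [0.5586 0.0364 0.2757] yaw 78.1 q6 -1.42 delta cm [12.66  2.07  0.48] w [ 0.01  -0.008  0.106] rows 3.1 t 14.4 F [-0.4  0.7  0.4]
```

Request:
jog_arm(plan=[[3.1,0.5,0,0,0,0,0.47],[3.1,0.5,0,0,0,0,0.47],[3.1,0.5,0,0,0,0,0.47],[3.1,0.5,0.2,0,0,0,0.47],[0,0,0,0.01,0,0.1,0.47],[0,0,0,0,0,0,0.47]])

```text
time: 14.9
eef_pos: [0.6064, 0.1559, 0.275]
ee_rot: [-2.563, -1.808, -0.01]
ft_force: [-0.2, 0.1, 0.1]
width: 0.0448
```

Run:
```python
from h import *
snap('wrist','w15');to(.58,.166,.212,72)
```

```text
tcp [0.6062 0.1557 0.2749] yaw 70.7 q6 -1.09 delta cm [ 0.06 -2.82  6.3 ] w [-0.    -0.008 -0.022] rows 1.7 t 14.95 F [-0.5  0.3 -0.3]
```

View pics/w15.png

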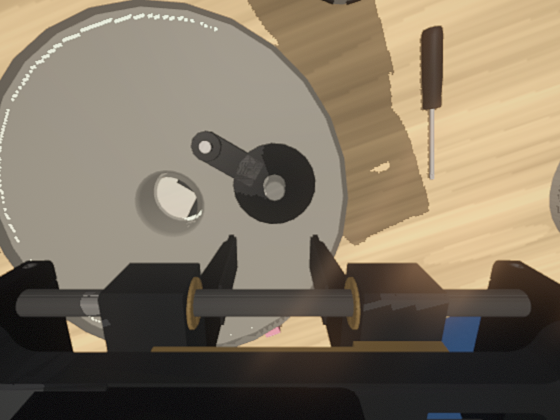

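Run:
```python
from h import *
k=world('w15',274,186,.2255); print('knob',k,'neck',world('w15',170,204,.2),'piv',world('w15',205,147,.208))
to(k[0],k[1],.2115)
```

```text
knob [0.57684848 0.16638179 0.2255    ] neck [0.56788432 0.07685373 0.2       ] piv [0.53372495 0.12501937 0.208     ]
tcp [0.6062 0.1557 0.2749] yaw 70.7 q6 -1.09 delta cm [-0.01 -3.13  6.34] w [-0.    -0.008  0.   ] rows 1.7 t 14.95 F [-0.5  0.3 -0.3]
```

Request:
jog_arm(plan=[[0,-1.5,0,0,-0.008,0,0.47],[0,-1.4,1.5,0,0,0,0.47],[0,0,2.5,0,0,0,0.47],[0,0,2.2,0,0,0,0.47],[0,0,0,0,0,0,0.47]])

```text
time: 15.37
eef_pos: [0.5775, 0.1619, 0.2127]
ee_rot: [2.559, 1.817, 0.005]
ft_force: [0.5, -0.6, -0.8]
width: 0.045
```

Run:
```python
from h import *
to(.578,.166,.2115)
```

```text
tcp [0.5775 0.1619 0.2127] yaw 70.8 q6 -1.07 delta cm [ 0.4  -0.09  0.12] w [ 0.004 -0.001 -0.   ] rows 0.1 t 15.37 F [ 0.5 -0.6 -0.8]
```

Request:
jog_arm(plan=[[0.4,0,0,0,0,0,0.0],[0,0,0,0,0,0,0.0],[0,0,0,0,0,0,0.0],[0,0,0,0,0,0,0.0],[0,0,0,0,0,0,0.0]], squeeze=6)

```text
time: 15.78
eef_pos: [0.5807, 0.1644, 0.2171]
ee_rot: [2.558, 1.815, 0.013]
ft_force: [4.1, 5.3, -2.2]
width: 0.0167
```

Run:
```python
from h import *
p=ctrl.get_obs()['eef_pos'][:2]; P=np.array([.5337,.1255]); d=p-P; print(np.linalg.norm(d),np.degrees(np.arctan2(d[1],d[0])))
x=np.array([np.cos(np.radians(70.8)),np.sin(np.radians(70.8))]);y=np.array([x[1],-x[0]])
a0=np.arctan2(d[1],d[0]); prev=p
for a in np.linspace(a0,np.radians(-56),10)[1:]:
    q=P+.062*np.array([np.cos(a),np.sin(a)]); s=(q-prev)*100; print(np.degrees(a).round(),q.round(4),(s@x).round(2),(s@y).round(2)); prev=q
```

```text
0.0610510349723922 39.64137342510925
29.0 [0.5879 0.1556] -0.6 0.97
18.0 [0.5925 0.1451] -0.84 0.78
8.0 [0.5951 0.1339] -0.97 0.61
-3.0 [0.5956 0.1224] -1.07 0.42
-13.0 [0.594 0.111] -1.13 0.22
-24.0 [0.5903 0.1002] -1.15 0.01
-35.0 [0.5846 0.0902] -1.13 -0.2
-45.0 [0.5773 0.0814] -1.07 -0.41
-56.0 [0.5684 0.0741] -0.98 -0.6
```

Request:
jog_arm(plan=[[-0.6,0.95,0.2,0,0,0,0.0],[-0.85,0.8,0.1,0,0,0,0.0],[-0.95,0.6,0,0,0,0,0.0],[-1.05,0.4,0,0,0,0,0.0],[-1.15,0.2,0,0,0,0,0.0]])

```text
time: 16.2
eef_pos: [0.5963, 0.1097, 0.2164]
ee_rot: [2.555, 1.816, 0.024]
ft_force: [2.4, 1.3, 0.6]
width: 0.0149
```

Run:
```python
from h import *
to(.594,.111,.213)
to(.5846,.0902,.213)
to(.5684,.0741,.213)
```

```text
tcp [0.5963 0.1097 0.2164] yaw 70.8 q6 -1.16 delta cm [ 0.04 -0.26  0.34] w [ 0.014 -0.008 -0.   ] rows 0.1 t 16.2 F [2.4 1.3 0.6]
tcp [0.5963 0.1097 0.2164] yaw 70.8 q6 -1.16 delta cm [-2.23 -0.47  0.31] w [ 0.014 -0.008 -0.   ] rows 0.6 t 16.2 F [2.4 1.3 0.6]
tcp [0.5963 0.1097 0.2164] yaw 70.8 q6 -1.16 delta cm [-4.29 -1.47  0.28] w [ 0.014 -0.008 -0.   ] rows 1.1 t 16.2 F [2.4 1.3 0.6]
```

Request:
jog_arm(plan=[[-1.1,-0.2,0.2,0,0,0,0.0],[-1.1,-0.3,0,0,0,0,0.0],[-1.1,-0.4,0,0,0,0,0.0],[-0.8,-0.5,0,0,0,0,0.0],[0,0,0,0,0,0,0.0]])

```text
time: 16.62
eef_pos: [0.5674, 0.0696, 0.2145]
ee_rot: [2.559, 1.81, 0.032]
ft_force: [4.6, 10.5, -3.8]
width: 0.0263
```

Run:
```python
from h import *
to(.5684,.0741,.213)
snap('wrist','w16')
```

```text
tcp [0.5674 0.0696 0.2145] yaw 70.6 q6 -1.23 delta cm [ 0.46 -0.06  0.16] w [ 0.017 -0.012 -0.   ] rows 0.2 t 16.62 F [ 4.6 10.5 -3.8]
```

View pics/w16.png

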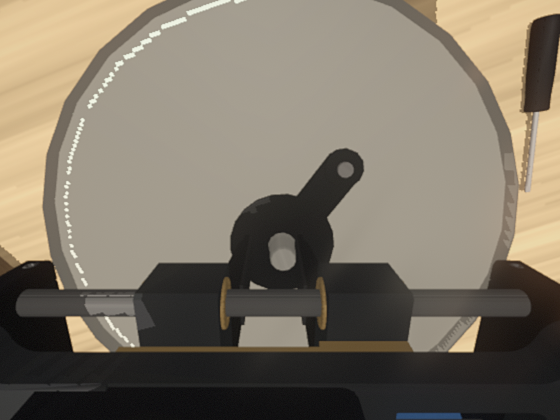

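Request:
jog_arm(plan=[[0.3,0,0,0,0,0,0.5],[0.2,0,0,0,0,0,0.5],[0,0,0,0,0,0,0.5],[0,0,0,0,0,0,0.5],[0,0,-3,0,0,0,0.5],[0,0,-4,0,0,0,0.5],[0,4,-2,0,0,0,0.5],[0,4,0,0,0,0,0.5]])

```text
time: 17.33
eef_pos: [0.6336, 0.0474, 0.3079]
ee_rot: [2.56, 1.817, 0.016]
ft_force: [0.7, 1.2, 0.2]
width: 0.0479
```

Request:
jog_arm(plan=[[0,3,0,0,0,0,0.5],[0,0,0,0,0,0,0.5]])

```text
time: 17.5
eef_pos: [0.6668, 0.0345, 0.3094]
ee_rot: [2.558, 1.814, 0.019]
ft_force: [1.1, 0.4, -0.2]
width: 0.0474
```

Run:
```python
from h import *
snap('wrist','w17');snap('scene','s17');to(.5684,.0741,.213)
cv2.imwrite('pics/s17c.png',cv2.resize(load('s17')[0][120:280,220:380,::-1],None,fx=3.5,fy=3.5))
```

```text
tcp [0.6637 0.036  0.3089] yaw 70.7 q6 -1.28 delta cm [  0.39 -10.34   9.5 ] w [ 0.009 -0.007 -0.   ] rows 3.4 t 17.6 F [-0.1 -0.2 -0.6]
```

View pics/w17.png

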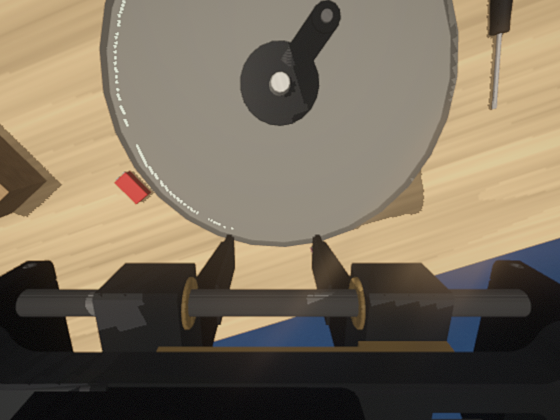

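View pics/s17c.png

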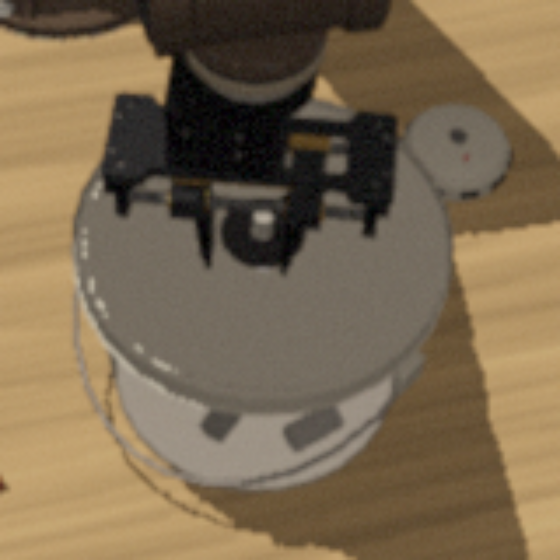

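Run:
```python
from h import *
k=world('w17',280,82,.2255);p=world('w17',327,15,.208);d=(k-p)[:2];print(k,p,np.linalg.norm(d),np.degrees(np.arctan2(d[1],d[0])))
for i in 'disc',: pass
im=load('w17')[0]; g=im.max(2); m=(g<75).astype(np.uint8); m[:35]=0;m[140:]=0;m[:,:230]=0;m[:,325:]=0
cv2.imwrite('pics/w17c.png',cv2.resize(im[0:140,210:350,::-1],None,fx=4,fy=4))
```

```text
[0.56670576 0.07525572 0.2255    ] [0.53110356 0.12711805 0.208     ] 0.06290641651016063 -55.53136964348639
```

View pics/w17c.png

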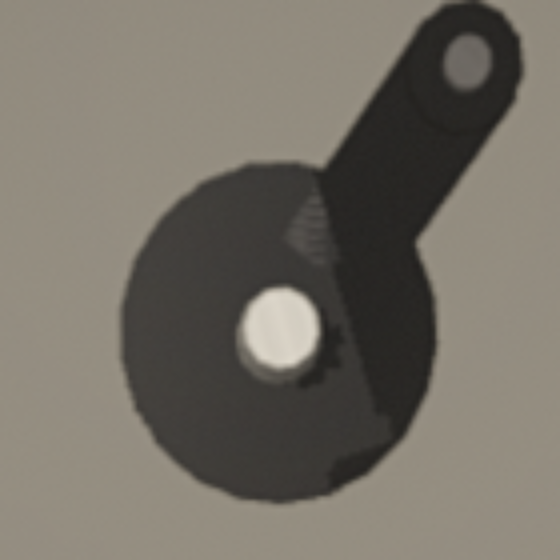

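Run:
```python
from h import *
print(ctrl.finish_job(), ctrl.get_obs()['time'])
```

```text
the job is handed in; nothing more can be done
the job is handed in; nothing more can be done
```

I swung the cover aside by its knob. Then I gripped each of the three dark blocks by its rear end, lined it up, slid it over the neck and let go. All three dropped through without pushing. Finally I swung the cover back to its stop and handed the job in, at about 17.6 s of the 72 s allowed.

- **Blocks:** after each release the block was gone from the lid, and the neck view after the last one shows the lid floor and neck clear. I did not pick the three out separately on the tub floor: other batteries were already in there.
- **Cover:** it met its stop with about 11 N against the gripper. Measured from the pivot, the knob sits at −55.5°; the neck lies at about −53° to −55°. No edge of the neck shows.
- **Gripper:** it was about 8 cm above the knob and touching nothing at the end.
- **Other things on the table:** I kept the arm away from them, but did not measure their positions again at the end.
- **Camera disagreement:** the top and wrist cameras differed by 3–5 mm, more than the stated 2 mm. I relied on wrist views and re-measured each block before gripping it.

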